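Turn the bearing plate over into the drilling jig

ROBOT

A 7-joint arm with a two-finger parallel gripper is mounted at the origin on the work surface. World frame = base frame: x ahead of the robot, y to its left, z up, the work surface at z = 0. Lengths are in m, angles in rad, forces in N, time in s.
With the tool pointing down it reaches from about 0.4 to 0.85 m from the base axis. Payload 10.4 kg.
Tool frame: the origin (TCP) lies at the very end of the fingers, on their centre line; the grasp point (between the pads) lies robot.hold_point_z behind it (robot.hold_point_z is the distance from the TCP to the grasp point, in m); z points along the fingers, y is the line along which they close (so a half turn about z gives the same grasp; the last joint's range is limited). The gripper opens to 87 mm and grips with 3 to 60 N. Pads are 19 mm wide; open, the fingers measure 117 mm over their backs; the gripper's body (75 mm by 190 mm) begins 51 mm behind the grasp point.
Start: joints at [1.251, 0.332, -0.065, 1.46, 0.022, 1.35, -0.088], TCP at [0.183, -0.598, 0.223] pointing down, gripper open.
Joint ranges: [-2.6, 2.6], [-0.5, 2.12], [-1.47, 1.34], [0.16, 2.42], [-1.27, 4.41], [0.06, 2.06], [-2.6, 2.6]. Speed limits (rad/s): [2.22, 2.22, 2.79, 2.79, 3.14, 3.14, 3.14].

INTERFACE

Orientations are given as a unit quaternion [x, y, z, w].
In Python, from rig import telemetry, viewer, hand_in, robot gives the robot as it stands.
- The arm moves only by the tool carry_out, never from a script. Its argument "moves" is a list of rows, each a list of 7 numbers: the turn, a rotation vector about the tool's x, y, z in degrees, then the shift along the tool's x, y, z in mm, then the closure, from -1 (fully open) to 1 (shut). A call has 1 to 12 rows; each row shifts and turns the commanded pose from where the row before left it, along the tool's axes as they then stand; what a row does not reach is not made up. A row lasts 1/12 s, in which the tool goes at most 41.7 mm and 7.16 degrees, less where a joint would pass 70% of its speed; a pose out of reach is approached as far as the arm can. A call with a gripper value outside its range is refused whole. The fingers move at their own pace and stop on an object; "squeeze" is the grip in N (left out, the last holds). Time passes only in rows, so rows that do not move let the fingers close. It gives the time, the measured TCP pose, the force, the opening and the grip force at its end, in the units of the state.
- telemetry.get_state(): the state, without advancing time (a new reading comes with each control period).
- viewer.snapshot(name): name is "scene" or "top"; returns (picture, depth): 400x640x3 uint8, red, green, blue; 400x640 float32, m along the optical axis (not along the pixel's ray), 0 where there is no reading.
- viewer.camera_model(name): a dict with "fov_y" (degrees; the focal length in pixels is half the picture's height over the tangent of half this angle, whatever the lens; pixels are square), "cx", "cy" (the principal point, pixels), "T" (4x4, takes a point from camera to world coordinates). Camera axes: x right, y down, z forward; pixel columns grow to the right and rows downward; lengths in m; the calibration is good to about 2 mm. A picture is of the moment at which its call begins. camera_model takes no time and is no camera call.
- hand_in(): hands the job in; it is judged then, once.
The state is a dict: "time_s": time; "joint_positions": joint angles; "qvel": joint speeds; "joint_torque": joint torques, N m; "ee_pos": TCP position; "orientation": TCP orientation; "wrist_force": force on the tool from outside, world axes, zero at the start; "torque": the same for the moment, N m; "gripper_width": opening from 0.0 (shut) to 1.0 (fully open); "finger_force": force on a finger pad.
Only numpy, scipy, OpenCV 4.12 (cv2) and the standard library are available. Lean on these libraries where they do the work, as an engineer would, in place of code of your own. Each camera call takes 0.05 s, during which the arm holds its last target. There are 200 camera calls.

TASK

The roller-blind bearing plate is lying hub up on the timber block. Turn it over and lay it hub down in the drilling jig without dropping it; the slotted wooden rest is there to stand it on end while you change your grip. Once you have let go of it in the jig, press its back down with the fingers so that it sits flush, and leave the other things on the bench where they are.

Things in the scene. Friction and masses are not known exactly. Their poses are not given: they have to be found in the camera images.
- plate: Loose bare aluminium plate, 64 (its x) by 110 (its y) by 10 mm thick, 0.2 kg; a round hub 36 mm across stands 12 mm up from the middle of its face; its back is flat with four screw holes. The same after a half turn about z. It starts flat on the block, overhanging all round. Origin: centre of the flat back; z points out of the face, to the hub (up at first, down when turned over).
- block: Fixed light timber block, 44 mm (x) by 70 mm (y) by 40 mm high, on which the plate starts. Origin: centre of its underside on the bench, z up.
- rest: Fixed wooden rest, 56 (x) by 80 (y) by 52 mm high. A slot open at both ends runs along x through its middle: 13 mm wide, vertical walls to 44 mm above the bench, then 45 degree lead-ins to 29 mm wide at the top. The plate stands in it on a 64 mm end, hub clear above, nearly upright (within 9 degrees). Origin: centre of its underside on the bench; z up.
- rest_slot (a point): Middle of the slot's floor in the rest, 20 mm above the bench; axes as the rest's.
- jig: Fixed drilling jig, 96 (x) by 134 (y) by 60 mm high, dark foot 22 mm high. On top a recess for the plate, 68 (x) by 114 (y), 10 mm deep, bounded by end walls and a lug 21 mm long at each corner, bevelled 4 mm inside; the sides between lugs are open for fingers. Flush: plate's back level with the wall tops, 60 mm up. Origin: centre of its underside on the bench; z up, y along the recess.
- jig_ledge (a point): Centre of the recess at the height of its two ledges, 50 mm above the bench, which carry the plate's ends. Between the ledges is an open trough for the hub, 60 mm along y and 28 mm deep, open at both sides. Axes as the jig's.
- tub: Bystander: lidded clear plastic tub of hardware, 106 by 146 by 65 mm high; origin at the centre of its underside.
- can: Bystander: can 66 mm across and 110 mm high; origin at the centre of its underside.
- wrench: Bystander: steel wrench lying on the bench, 190 mm long along its x.
- carton: Bystander: cardboard carton 90 by 130 by 50 mm high; origin at the centre of its underside.
Not all that is in view belongs to the job. Leave any green or turquoise look-alike of the plate alone.

How it is judged:
On the way, in this order (a step that is already met when the one before it is completed fails the run):
1. the plate lies hub down in the jig (within 20 mm and 25 degrees of its place) and has been let go (contact force between the fingers and plate below 0.1 N and horizontal distance between plate and jig below 0.02 m and z of plate in the frame of jig below 0.085 m and angle between plate's own z axis and vertical above 2.7 rad), for 0.1 s.
2. the fingers press on the plate (over 2 N) while it sits flush in the recess (contact force between the fingers and plate above 2 N and x of plate in the frame of jig between -0.005 and 0.005 m and y of plate in the frame of jig between -0.005 and 0.005 m and z of plate in the frame of jig between 0.0575 and 0.062 m and angle between plate's own z axis and vertical above 3.1116 rad and angle between the y axis of plate and the y axis of jig, either way round below 0.1 rad), for 0.05 s.
At the end, for the whole second after the job is handed in: The plate lies at rest, hub down, in the jig's recess: its centre within 5 mm of the recess's in x and y, its long axis within 0.1 rad of the recess's, its back level (within 0.03 rad) and at 57.5 to 62 mm above the jig's underside, that is flush with the wall tops (x of plate in the frame of jig between -0.005 and 0.005 m and y of plate in the frame of jig between -0.005 and 0.005 m and z of plate in the frame of jig between 0.0575 and 0.062 m and angle between plate's own z axis and vertical above 3.1116 rad and angle between the y axis of plate and the y axis of jig, either way round below 0.1 rad and linear speed of plate below 0.02 m/s); the robot touches nothing.
It fails at once if the plate is dropped (falls free, touching nothing, faster than 0.8 m/s) (linear speed of plate above 0.8 m/s and contact force between plate and anything else below 0.02 N).
It fails at once if the tub is moved by more than 30 mm (distance of tub from where it was at the start of the episode above 0.03 m).
It fails at once if the can is moved by more than 30 mm (distance of can from where it was at the start of the episode above 0.03 m).
It fails at once if the wrench is moved by more than 30 mm (distance of wrench from where it was at the start of the episode above 0.03 m).
It fails at once if the carton is moved by more than 30 mm (distance of carton from where it was at the start of the episode above 0.03 m).
It also fails if it takes over 67 s, if anything falls off the work surface, if the arm or the gripper's body presses on something with over 40 N, if the wrist force passes 120 N, or if a joint passes its speed limit or range.

## Working session

There is one attempt and no reset: what is moved stays moved. The work goes in short steps, Python scripts to look and compute and a tool call to move; the robot and the scene stay as the last step left them, time stands still between calls to the robot, and variables do not carry over. Pictures are saved under pics/ and viewed, at most 10 in all, crops included, and the job is handed in when it is done.

Besides the shell and the picture viewer there is one more tool, called as a command line: name --pt "numbers of a row" for each row, then --argument value for the rest. carry_out: Moves the arm, as the interface text tells. Its arguments: {"type":"object","properties":{"moves":{"type":"array"},"squeeze":{"type":"number"}},"required":["moves"]}

```bash
mkdir -p pics; ls
cat > h.py <<'E'
import numpy as np,cv2
from rig import telemetry,viewer,hand_in,robot
from scipy.spatial.transform import Rotation as R
def cam(n):
    m=viewer.camera_model(n); f=200/np.tan(np.radians(m['fov_y'])/2); return f,m['cx'],m['cy'],np.array(m['T'])
def ray(n,u,v,z):
    f,cx,cy,T=cam(n); d=T[:3,:3]@np.array([(u-cx)/f,(v-cy)/f,1]); o=T[:3,3]
    return o+d*(z-o[2])/d[2]
def cloud(n,D):
    f,cx,cy,T=cam(n); v,u=np.mgrid[:400,:640]
    P=np.stack([(u-cx)/f*D,(v-cy)/f*D,D],-1)@T[:3,:3].T+T[:3,3]; P[D==0]=np.nan; return P
def snap(n,name):
    p,d=viewer.snapshot(n); cv2.imwrite(f'pics/{name}.png',p[...,::-1]); np.savez(f'{name}.npz',p=p,d=d); return p,d
E
python3 - <<'E'
from h import *
for n in('top','scene'):
    p,d=snap(n,n+'0'); print(cam(n))
a=cv2.imread('pics/top0.png');b=cv2.imread('pics/scene0.png')
s=telemetry.get_state();print({k:np.round(v,3) for k,v in s.items()},robot.hold_point_z)
E
```

```text
pics
(np.float64(501.17192069588816), 315.9623124730306, 195.87871962842618, array([[ 1.88250302e-02, -9.85980099e-01,  1.65797657e-01,
         3.70244509e-01],
       [-9.99820139e-01, -1.89464525e-02,  8.49344095e-04,
         8.84516805e-03],
       [ 2.30384105e-03, -1.65783825e-01, -9.86159427e-01,
         1.36348137e+00],
       [ 0.00000000e+00,  0.00000000e+00,  0.00000000e+00,
         1.00000000e+00]]))
(np.float64(392.24548201874717), 318.3066665303094, 199.48869135693468, array([[ 0.82442481,  0.28205781, -0.49068026,  1.19643493],
       [ 0.56568927, -0.4380311 ,  0.698659  , -0.837904  ],
       [-0.01787099, -0.85356437, -0.52068079,  0.71998112],
       [ 0.        ,  0.        ,  0.        ,  1.        ]]))
{'time_s': np.float64(0.1), 'joint_positions': array([ 1.251,  0.333, -0.065,  1.461,  0.022,  1.35 , -0.088]), 'qvel': array([-0.   , -0.002,  0.001, -0.001,  0.   , -0.   , -0.   ]), 'joint_torque': array([ 3.0000e-03, -6.2455e+01,  2.5000e-02, -3.9072e+01, -6.1000e-02,
        3.7000e-02,  0.0000e+00]), 'ee_pos': array([ 0.183, -0.597,  0.222]), 'orientation': array([ 0.989,  0.148, -0.   , -0.001]), 'wrist_force': array([0.418, 0.175, 1.044]), 'torque': array([-0.028, -0.005, -0.002]), 'finger_force': np.float64(0.0), 'gripper_width': np.float64(1.003)} 0.0187
```

View pics/top0.png

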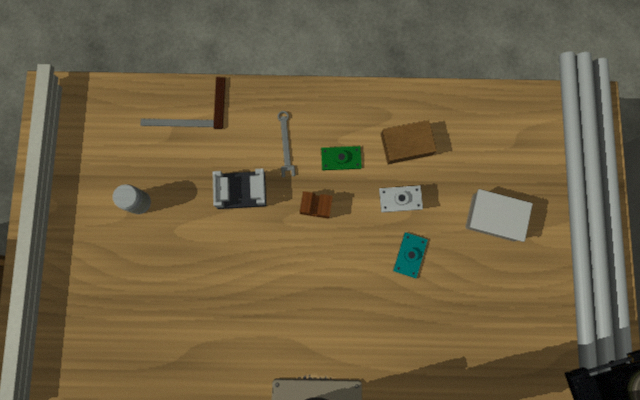

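View pics/scene0.png

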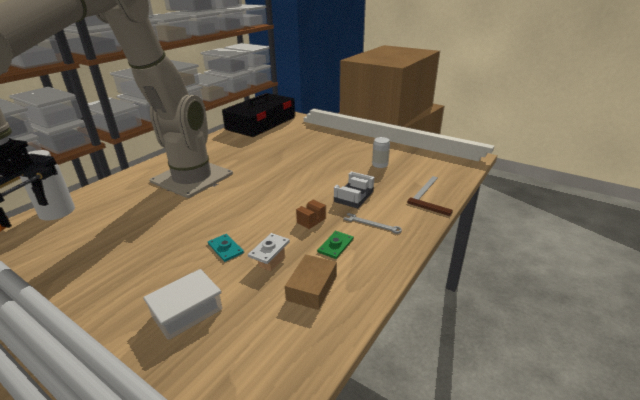

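Top view: the candidates for the plate are silver (401,198), green (342,158) and turquoise (410,255). Silver fits: bare aluminium, raised on a timber block, with a shadow offset. The green and turquoise ones are look-alikes. The rest is at (316,204) and the jig at (239,188). I'll measure and confirm with a crop.

```bash
cat > meas.py <<'E'
from h import *
p=np.load('top0.npz')['p'];d=np.load('top0.npz')['d'];P=cloud('top',d)
c=cv2.imread('pics/top0.png')[140:235,200:440];cv2.imwrite('pics/crop0.png',cv2.resize(c,None,fx=3.3,fy=3.3,interpolation=cv2.INTER_CUBIC))
hsv=cv2.cvtColor(p,cv2.COLOR_RGB2HSV)
def rect(mask,box,z):
    m=np.zeros((400,640),bool);u0,v0,u1,v1=box;m[v0:v1,u0:u1]=mask[v0:v1,u0:u1]
    v,u=np.nonzero(m); Q=np.array([ray('top',a,b,z)[:2] for a,b in zip(u,v)])
    r=cv2.minAreaRect((Q*1000).astype(np.float32)); print(len(u),'z pct',np.round(np.nanpercentile(P[m][:,2],[5,25,50,75,95]),4),'rect',np.round(r[0],1),np.round(r[1],1),round(r[2],2),'mean',np.round(Q.mean(0)*1000,1))
    return Q
white=(hsv[...,1]<60)&(hsv[...,2]>100)
print('plate');rect(white,(372,175,432,222),.05)
print('plate depth');rect((P[...,2]>.043)&(P[...,2]<.057),(372,175,432,222),.05)
print('hub');rect((P[...,2]>.0575),(372,175,432,222),.062)
print('rest');rect((P[...,2]>.045)&(P[...,2]<.06),(295,180,340,225),.052)
print('jig');rect((P[...,2]>.054)&(P[...,2]<.066),(205,160,275,215),.06)
print('jig white');rect(white,(205,160,275,215),.06)
E
python3 meas.py
```

```text
plate
938 z pct [0.045  0.0489 0.0511 0.0538 0.0628] rect [ 588.8 -214.9] [ 65.4 111.8] 4.94 mean [ 588.4 -214. ]
plate depth
844 z pct [0.0461 0.0489 0.0507 0.0527 0.0552] rect [ 589.4 -213.4] [ 64.9 110.9] 5.07 mean [ 588.9 -213.1]
hub
150 z pct [0.0586 0.0608 0.0626 0.0642 0.0666] rect [ 584.8 -199.5] [48.  66.9] 1.1 mean [ 589.6 -212.5]
rest
519 z pct [0.0468 0.0501 0.0524 0.0541 0.0569] rect [571.2  11.5] [79.8 56.8] 82.02 mean [571.3  11.9]
jig
385 z pct [0.0545 0.0567 0.0591 0.0613 0.0642] rect [611.1 217.5] [ 92.4 134.6] 4.88 mean [611.5 218.5]
jig whiteTraceback (most recent call last):
  File "meas.py", line 16, in <module>
    print('jig white');rect(white,(205,160,275,215),.06)
                       ~~~~^^^^^^^^^^^^^^^^^^^^^^^^^^^^^
  File "meas.py", line 7, in rect
    v,u=np.nonzero(m); Q=np.array([ray('top',a,b,z)[:2] for a,b in zip(u,v)])
                                   ~~~^^^^^^^^^^^^^
  File "h.py", line 7, in ray
    f,cx,cy,T=cam(n); d=T[:3,:3]@np.array([(u-cx)/f,(v-cy)/f,1]); o=T[:3,3]
              ~~~^^^
  File "h.py", line 5, in cam
    m=viewer.camera_model(n); f=200/np.tan(np.radians(m['fov_y'])/2); return f,m['cx'],m['cy'],np.array(m['T'])
ValueError: time passes only in moves, steps and waits
```

Run:
```python
from h import *
P=cloud('top',np.load('top0.npz')['d'])
print('jig z'); print((P[166:212:2,208:272:2,2]*1000).round().astype(int))
print('rest z'); print((P[186:222:1,296:336:2,2]*1000).round().astype(int))
```

```text
jig z
[[ 0  1  0 -1  1  1  0 -3  4 -2 -2  0  1  3  4  2  0  3  2  2 -2  1  3  0
   3  4  1 -1  7 -2 -3  6]
 [-3  2  1 -3  4  4  4  3  0  4  4  1  2  0  6 -1  0  3  0  1  1  3  0  1
  -1 58 65 67 -5  0  2  0]
 [ 5  4  3  3  4  5 -3 -1  0  3 -2  1  7  1  7  1  2  1  0  2  2  0 -2  1
  65 58 58 59  0  6 -3  3]
 [ 2  2 63 63 57 67 49 -2 -4  3  0 -1 25 28 23 21 24 20 20 21 22 24 18 21
  59 53 63 63 11  1 -1  0]
 [ 4 -2 62 64 61 55 55 24 26 27 24 21 23 28 21 21 23 25 27 23 20 16 22 23
  39 41 58 61 10  2  5  1]
 [ 1  5 59 63 53 36 43 28 25 31 21 25 18 24 19 20 22 29 27 22 30 55 57 51
  50 49 60 60 16  3  0 -2]
 [-2 -1 63 67 60 52 49 50 47 53 25 26 20 22 26 21 21 28 25 26 27 51 53 53
  51 50 58 65 14 -2  3  6]
 [-2  0 63 63 57 56 52 54 54 51 24 22 24 23 21 19 27 24 22 27 30 54 51 53
  50 51 58 60 19  5  0  2]
 [-2 -1 56 62 57 53 51 50 50 56 25 22 20 24 21 21 25 21 25 21 24 50 49 53
  55 46 57 60 22 -2  4  5]
 [-6  1  3 60 53 53 51 49 47 51 28 24 20 22 23 17 24 24 21 24 19 49 52 55
  51 57 56 57 25 -4  1 -1]
 [ 4  4 -8 58 58 48 53 53 54 55 26 20 23 25 22 22 23 23 25 19 18 53 49 50
  53 49 62
[... 16257 characters left out ...]
       1                    1
                     8                   -2                    3
                     2                    0                   -3
                     3                    2]
 [                   1                   -2                    3
                    -4                    5                    2
                     5                   -1                    0
                    -1                    0                    2
                     0                    3                   -1
                     0                    1                    1
                    -1                    0]]<stdin>:4: RuntimeWarning: invalid value encountered in cast
```

View pics/crop0.png

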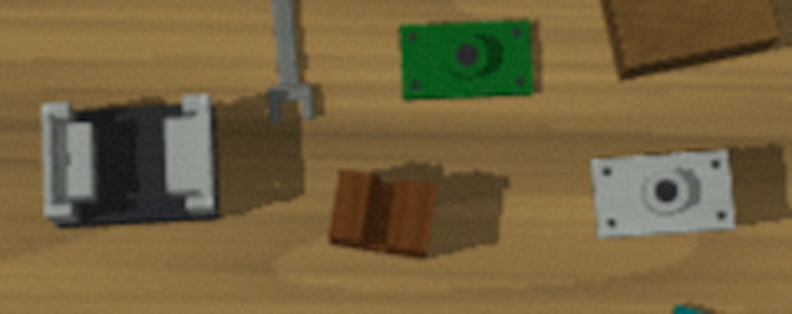

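The crop confirms it. The silver plate with hub and four holes is at about (664,193) in the crop, on the block, with a raised shadow. The brown rest is at (383,213), with its slot running up and down in the picture. The jig is at (130,160). The sizes match, so I'll refine the jig and work out the approach.

```bash
cat >> h.py <<'E'
import os,pickle
if not os.path.exists('cams.pkl'): pickle.dump({n:cam(n) for n in('top','scene')},open('cams.pkl','wb'))
CAMS=pickle.load(open('cams.pkl','rb'))
def cam(n): return CAMS[n]
R0=np.array([[0,1,0],[1,0,0],[0,0,-1.]])
def goal(G,yaw,phi): # grasp point mm -> tcp mm, R
    r=(R.from_euler('z',yaw,degrees=True)*R.from_euler('x',phi,degrees=True)).as_matrix()@R0
    return np.array(G)+18.7*r[:,2],R.from_matrix(r)
def delta(G,yaw,phi,cur=None):
    """deltas from measured pose: turn vector (tool), shift in current tool axes, shift in goal axes"""
    if cur is None:
        s=telemetry.get_state(); cur=(s['ee_pos']*1000,R.from_quat(s['orientation'])); print('q',np.round(s['joint_positions'],2),'t',s['time_s'],'F',np.round(s['wrist_force'],1),'w',round(s['gripper_width'],3),'ff',round(s['finger_force'],1))
    p,r=goal(G,yaw,phi); dr=cur[1].inv()*r
    print('tcp',np.round(cur[0],1),'->',np.round(p,1),'turn',np.round(dr.as_rotvec(degrees=True),1),'shift cur axes',np.round(cur[1].inv().apply(p-cur[0]),1),'shift goal axes',np.round(r.inv().apply(p-cur[0]),1))
    return p,r
E
python3 - <<'E'
from h import *
print([a for a in dir(robot) if a[0]!='_'])
p=np.load('top0.npz')['p'];hsv=cv2.cvtColor(p,cv2.COLOR_RGB2HSV)
m=np.zeros((400,640),bool);b=(slice(160,215),slice(205,275));m[b]=((hsv[...,1]<60)&(hsv[...,2]>75))[b]
v,u=np.nonzero(m);Q=np.array([ray('top',a,c,.06)[:2]*1000 for a,c in zip(u,v)],np.float32);print('jig light',len(u),cv2.minAreaRect(Q))
# plate offset 12 along its y (yaw 5)
c,s=np.cos(np.radians(5)),np.sin(np.radians(5)); G=np.array([589-12*s,-214+12*c]);print(G)
delta([*G,140],5,-30); delta([*G,45],5,-30)
E
```

```text
['Unreachable', 'hold_point_z']
jig light 909 ((608.2671508789062, 215.84494018554688), (97.20154571533203, 135.96823120117188), 4.85058069229126)
[ 587.95413109 -202.04566362]
q [ 1.25  0.33 -0.06  1.46  0.02  1.35 -0.09] t 0.1 F [0.4 0.2 1. ] w 1.003 ff 0.0
tcp [ 182.7 -597.3  221.9] -> [ 588.8 -211.4  123.8] turn [-20.4 -25.2 -76.1] shift cur axes [ 501.2 -250.2   98.3] shift goal axes [351.4 438.2 -89.7]
q [ 1.25  0.33 -0.06  1.46  0.02  1.35 -0.09] t 0.1 F [0.4 0.2 1. ] w 1.003 ff 0.0
tcp [ 182.7 -597.3  221.9] -> [ 588.8 -211.4   28.8] turn [-20.4 -25.2 -76.1] shift cur axes [ 501.2 -250.1  193.3] shift goal axes [398.9 438.2  -7.4]
```

carry_out --pt "0 0 0 36 -18 0 -1" --pt "0 0 0 36 -18 0 -1" --pt "0 0 0 36 -18 0 -1" --pt "0 0 0 36 -18 0 -1" --pt "0 0 0 36 -18 0 -1" --pt "0 0 0 36 -18 0 -1" --pt "0 0 0 36 -18 0 -1" --pt "0 0 0 36 -18 0 -1" --pt "0 0 0 36 -18 0 -1" --pt "0 0 0 36 -18 0 -1" --pt "0 0 0 36 -18 0 -1" --pt "0 0 0 36 -18 0 -1"

```text
time_s: 1.1
ee_pos: [0.5337, -0.2632, 0.2224]
orientation: [0.989, 0.148, -0.0, -0.0]
wrist_force: [0.8, -0.7, 0.5]
gripper_width: 0.999
finger_force: 0.0
```

carry_out --pt "-1.7 -2.1 -6.3 0 0 0 -1" --pt "-1.7 -2.1 -6.3 0 0 0 -1" --pt "-1.7 -2.1 -6.3 0 0 0 -1" --pt "-1.7 -2.1 -6.3 0 0 0 -1" --pt "-1.7 -2.1 -6.3 0 0 0 -1" --pt "-1.7 -2.1 -6.3 0 0 0 -1" --pt "-1.7 -2.1 -6.3 0 0 0 -1" --pt "-1.7 -2.1 -6.3 0 0 0 -1" --pt "-1.7 -2.1 -6.3 0 0 0 -1" --pt "-1.7 -2.1 -6.3 0 0 0 -1" --pt "-1.7 -2.1 -6.3 0 0 0 -1" --pt "-1.7 -2.1 -6.3 0 0 0 -1"

```text
time_s: 2.1
ee_pos: [0.5328, -0.2643, 0.2221]
orientation: [0.653, 0.711, -0.176, 0.191]
wrist_force: [0.9, -0.4, 0.2]
gripper_width: 0.997
finger_force: 0.0
```

Run:
```python
from h import *
delta([588,-202,110],5,-30)
delta([588,-202,45],5,-30)
```

```text
q [ 0.55  0.19 -0.51  1.77  0.66  1.22 -0.11] t 2.1 F [ 0.9 -0.4  0.2] w 0.997 ff 0.0
tcp [ 532.8 -264.3  222.1] -> [ 588.8 -211.3   93.8] turn [-0.1  0.1 -0.1] shift cur axes [106.   60.3  86.8] shift goal axes [105.7  60.4  87.2]
q [ 0.55  0.19 -0.51  1.77  0.66  1.22 -0.11] t 2.1 F [ 0.9 -0.4  0.2] w 0.997 ff 0.0
tcp [ 532.8 -264.3  222.1] -> [ 588.8 -211.3   28.8] turn [-0.1  0.1 -0.1] shift cur axes [138.6  60.3 143.1] shift goal axes [138.2  60.4 143.5]
```

carry_out --pt "0 0 0 21 12 17.4 -1" --pt "0 0 0 21 12 17.4 -1" --pt "0 0 0 21 12 17.4 -1" --pt "0 0 0 21 12 17.4 -1" --pt "0 0 0 21.7 12.3 17.4 -1" --pt "0 0 0 6.5 0 11.3 -1" --pt "0 0 0 6.5 0 11.3 -1" --pt "0 0 0 6.5 0 11.3 -1" --pt "0 0 0 6.5 0 11.3 -1" --pt "0 0 0 6.5 0 11.2 -1" --pt "0 0 0 0 0 0 -1"

```text
time_s: 3.02
ee_pos: [0.5878, -0.2129, 0.0269]
orientation: [0.656, 0.709, -0.176, 0.19]
wrist_force: [-1.0, -0.5, -1.3]
gripper_width: 1.0
finger_force: 0.0
```

Run:
```python
from h import *
delta([588,-202,45],5,-30)
p,d=snap('top','top1');cv2.imwrite('pics/c1.png',cv2.resize(cv2.imread('pics/top1.png')[150:250,340:460],None,fx=5,fy=5))
```

```text
q [ 0.38  0.53 -0.48  1.79  0.9   1.07 -0.5 ] t 3.0167 F [-1.  -0.5 -1.3] w 1.0 ff 0.0
tcp [ 587.8 -212.9   26.9] -> [ 588.8 -211.3   28.8] turn [-0.3  0.  -0.4] shift cur axes [ 0.4  1.1 -2.4] shift goal axes [ 0.4  1.1 -2.4]
```

View pics/c1.png

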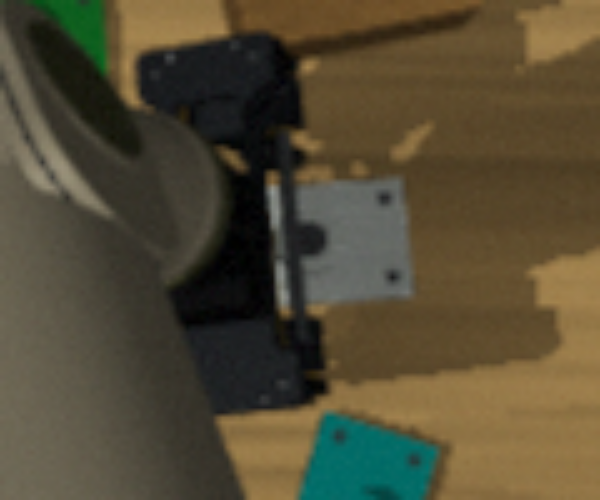

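The fingers straddle the plate (crop, plate at about (340,240)) and clear both edges. I'll close and lift.

carry_out --pt "0 0 0 0.4 1 -2.3 -1" --pt "0 0 0 0 0 0 1" --pt "0 0 0 0 0 0 1" --pt "0 0 0 0 0 0 1" --pt "0 0 0 0 0 0 1" --pt "0 0 0 0 0 0 1" --pt "0 0 0 0 0 0 1" --squeeze 45

```text
time_s: 3.65
ee_pos: [0.5902, -0.211, 0.0315]
orientation: [0.656, 0.709, -0.175, 0.191]
wrist_force: [-2.3, 0.4, 4.1]
gripper_width: 0.729
finger_force: 45.0
```

carry_out --pt "0 0 0 -8 0 -13.8 1" --pt "0 0 0 -18 0 -31.2 1" --pt "0 0 0 -18 0 -31.2 1" --pt "0 0 0 -18 0 -31.2 1" --pt "0 0 0 -14 0 -24.2 1"

```text
time_s: 4.07
ee_pos: [0.5905, -0.2104, 0.1858]
orientation: [0.656, 0.709, -0.174, 0.192]
wrist_force: [1.1, 0.3, -1.1]
gripper_width: 0.728
finger_force: 45.0
```

Run:
```python
from h import *
delta([571.5,11.7,200],-8,60)
delta([571.5,11.7,87+10],-8,60)
p,d=snap('scene','sc1')
P=cloud('scene',d);cv2.imwrite('pics/c2.png',cv2.resize(cv2.imread('pics/sc1.png')[130:300,180:400],None,fx=3.4,fy=3.4))
```

```text
q [ 0.43  0.34 -0.54  1.68  0.74  1.27 -0.27] t 4.0667 F [ 1.1  0.3 -1.1] w 0.728 ff 45.0
tcp [ 590.5 -210.4  185.8] -> [573.8  27.7 190.6] turn [-3.4 89.6 13.5] shift cur axes [ 204.2    2.3 -123.7] shift goal axes [120.9 -49.7 199.8]
q [ 0.43  0.34 -0.54  1.68  0.74  1.27 -0.27] t 4.0667 F [ 1.1  0.3 -1.1] w 0.728 ff 45.0
tcp [ 590.5 -210.4  185.8] -> [573.8  27.7  87.6] turn [-3.4 89.6 13.5] shift cur axes [255.8   1.9 -34.5] shift goal axes [ 31.7 -49.7 251.3]
```

View pics/c2.png

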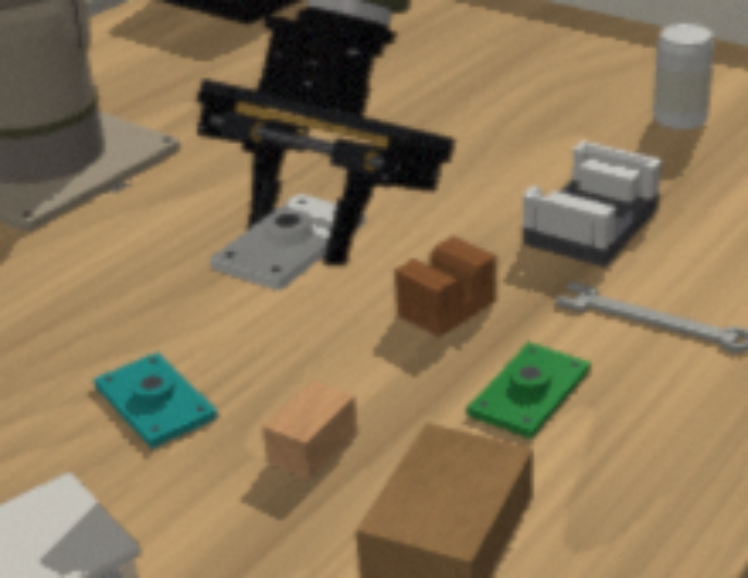

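The plate is held level between the fingers (crop (285,235)), and the block (310,430) is empty. Now I'll turn it upright.

carry_out --pt "-0.26 6.9 1.04 0 0 0 1" --pt "-0.26 6.9 1.04 0 0 0 1" --pt "-0.26 6.9 1.04 0 0 0 1" --pt "-0.26 6.9 1.04 0 0 0 1" --pt "-0.26 6.9 1.04 0 0 0 1" --pt "-0.26 6.9 1.04 0 0 0 1" --pt "-0.26 6.9 1.04 0 0 0 1" --pt "-0.26 6.9 1.04 0 0 0 1"

```text
time_s: 4.78
ee_pos: [0.5904, -0.2116, 0.1839]
orientation: [0.706, 0.672, 0.177, -0.136]
wrist_force: [0.3, 0.4, -2.4]
gripper_width: 0.73
finger_force: 45.0
```

Run:
```python
from h import *
delta([571.5,11.7,200],-8,60)
```

```text
q [ 0.93  0.56 -0.62  1.39 -0.13  1.39  0.35] t 4.7833 F [ 0.3  0.4 -2.4] w 0.73 ff 45.0
tcp [ 590.4 -211.6  183.9] -> [573.8  27.7 190.6] turn [-1.2 34.2  5.1] shift cur axes [217.9 -30.8  95.8] shift goal axes [123.2 -49.8 199.9]
```

carry_out --pt "-0.24 6.85 1.02 0 0 0 1" --pt "-0.24 6.85 1.02 0 0 0 1" --pt "-0.24 6.85 1.02 0 0 0 1" --pt "-0.24 6.85 1.02 0 0 0 1" --pt "-0.24 6.8 1.02 0 0 0 1" --pt "0 0 0 17.6 -7.1 28.6 1" --pt "0 0 0 17.6 -7.1 28.6 1" --pt "0 0 0 17.6 -7.1 28.6 1" --pt "0 0 0 17.6 -7.1 28.6 1" --pt "0 0 0 17.6 -7.1 28.6 1" --pt "0 0 0 17.6 -7.1 28.6 1" --pt "0 0 0 17.6 -7.1 28.6 1"

```text
time_s: 5.78
ee_pos: [0.5725, 0.0301, 0.1878]
orientation: [0.655, 0.569, 0.375, -0.327]
wrist_force: [0.4, 0.1, -1.4]
gripper_width: 0.731
finger_force: 45.0
```

Run:
```python
from h import *
delta([571.5,11.7,200],-8,60)
p,d=snap('top','top2')
p2,d2=snap('scene','sc2')
P=cloud('scene',d2)
a=cv2.resize(cv2.imread('pics/top2.png')[150:260,250:390],None,fx=3.6,fy=3.6)
b=cv2.resize(cv2.imread('pics/sc2.png')[110:260,230:400],None,fx=2.64,fy=2.64)
cv2.imwrite('pics/c3.png',np.hstack([a[:396,:350],b]))
```

```text
q [ 1.05  0.63 -0.84  1.71 -0.61  1.23  0.41] t 5.7833 F [ 0.4  0.1 -1.4] w 0.731 ff 45.0
tcp [572.5  30.1 187.8] -> [573.8  27.7 190.6] turn [-0.1  0.3 -0.1] shift cur axes [ 1.3  1.5 -3.3] shift goal axes [ 1.3  1.5 -3.3]
```

View pics/c3.png

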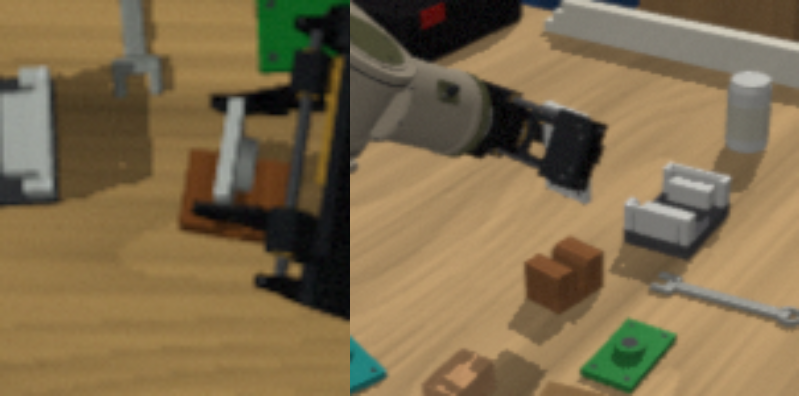

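Left crop: the plate stands upright, its top edge at about (232,150), with the hub toward the gripper side (-y). I'll measure the plate's top edge in mid-air before lowering.

Run:
```python
from h import *
z=np.load('top2.npz');p,d=z['p'],z['d'];P=cloud('top',d);hsv=cv2.cvtColor(p,cv2.COLOR_RGB2HSV)
m=np.zeros((400,640),bool);b=(slice(172,212),slice(296,326));m[b]=((hsv[...,1]<60)&(hsv[...,2]>130)&(P[...,2]>.1))[b]
Q=P[m]*1000;print(len(Q),np.percentile(Q[:,2],[5,50,95]))
v,u=np.nonzero(m)
T=np.array([ray('top',a,c,.242)[:2]*1000 for a,c in zip(u,v)],np.float32);print(cv2.minAreaRect(T))
print(np.c_[u,v,np.round(Q)][(v==186)|(v==198)].astype(int).tolist())
```

```text
99 [236.54003113 240.19185971 242.84057323]
((571.0560913085938, 17.153217315673828), (8.604909896850586, 59.53227615356445), 81.8554458618164)
[[312, 186, 582, 19, 240], [313, 186, 581, 17, 243], [314, 186, 582, 15, 238], [315, 186, 581, 12, 242], [310, 198, 554, 23, 238], [311, 198, 554, 21, 241], [312, 198, 554, 19, 243], [313, 198, 554, 16, 243]]
```

Run:
```python
from h import *
r=goal([0,0,0],-8,60)[1]
for w in [(-.5,-5.5,-70),(0,0,-10)]: print(r.inv().apply(w).round(2))
```

```text
[-63.38   0.27  30.22]
[-8.66 -0.    5.  ]
```

carry_out --pt "0 0 0 -15.8 0.1 7.6 1" --pt "0 0 0 -15.8 0.1 7.6 1" --pt "0 0 0 -15.9 0 7.5 1" --pt "0 0 0 -15.9 0 7.5 1" --pt "0 0 0 0 0 0 1" --pt "0 0 0 0 0 0 1"

```text
time_s: 6.38
ee_pos: [0.5721, 0.023, 0.1182]
orientation: [0.654, 0.569, 0.375, -0.328]
wrist_force: [-0.2, 0.5, -0.9]
gripper_width: 0.73
finger_force: 45.0
```

Run:
```python
from h import *
delta([570.5,8.6,127],-8,60)
p,d=snap('top','top3');P=cloud('top',d);hsv=cv2.cvtColor(p,cv2.COLOR_RGB2HSV)
m=np.zeros((400,640),bool);b=(slice(172,214),slice(296,330));m[b]=((hsv[...,1]<60)&(hsv[...,2]>130)&(P[...,2]>.1))[b]
Q=P[m]*1000;print(len(Q),np.percentile(Q[:,2],[5,50,95]))
v,u=np.nonzero(m)
T=np.array([ray('top',a,c,.171)[:2]*1000 for a,c in zip(u,v)],np.float32);print(cv2.minAreaRect(T))
```

```text
q [ 1.02  0.74 -0.8   1.72 -0.57  1.15  0.49] t 6.3833 F [-0.2  0.5 -0.9] w 0.73 ff 45.0
tcp [572.1  23.  118.2] -> [572.8  24.6 117.6] turn [-0.2  0.2 -0.1] shift cur axes [0.4 0.5 1.8] shift goal axes [0.4 0.5 1.8]
82 [165.87063701 170.16174389 173.98241049]
((570.6569213867188, 9.30836009979248), (8.693785667419434, 59.75956726074219), 84.01316833496094)
```

carry_out --pt "0 0 0 0.4 0.5 1.9 1" --pt "0 0 0 -4.3 0 2.5 1" --pt "0 0 0 -4.3 0 2.5 1" --pt "0 0 0 -4.3 0 2.5 1" --pt "0 0 0 -4.3 0 2.5 1" --pt "0 0 0 -4.3 0 2.5 1" --pt "0 0 0 -4.3 0 2.5 1" --pt "0 0 0 0 0 0 1"

```text
time_s: 7.1
ee_pos: [0.5726, 0.0249, 0.0871]
orientation: [0.654, 0.569, 0.375, -0.328]
wrist_force: [-0.1, -0.1, -1.8]
gripper_width: 0.725
finger_force: 45.0
```

carry_out --pt "0 0 0 -1.7 0 1 1" --pt "0 0 0 -1.7 0 1 1" --pt "0 0 0 -1.7 0 1 1" --pt "0 0 0 0 0 0 1"

```text
time_s: 7.43
ee_pos: [0.5729, 0.0248, 0.082]
orientation: [0.654, 0.569, 0.375, -0.328]
wrist_force: [0.5, -0.5, -1.9]
gripper_width: 0.73
finger_force: 45.0
```

carry_out --pt "0 0 0 -0.9 0 0.5 1" --pt "0 0 0 -0.9 0 0.5 1" --pt "0 0 0 -0.9 0 0.5 1" --pt "0 0 0 0 0 0 1"

```text
time_s: 7.77
ee_pos: [0.5731, 0.0248, 0.0793]
orientation: [0.654, 0.569, 0.375, -0.328]
wrist_force: [0.3, -0.3, -0.9]
gripper_width: 0.728
finger_force: 45.0
```

carry_out --pt "0 0 0 -0.9 0 0.5 1" --pt "0 0 0 0 0 0 1"

```text
time_s: 7.93
ee_pos: [0.5731, 0.0252, 0.0792]
orientation: [0.654, 0.569, 0.376, -0.328]
wrist_force: [-2.4, -1.4, 6.8]
gripper_width: 0.73
finger_force: 45.0
```

Contact on the slot floor. I'll let go and back off along the tool axis.

carry_out --pt "0 0 0 0 0 0 0" --pt "0 0 0 0 0 0 -1" --pt "0 0 0 0 0 0 -1" --pt "0 0 0 0 0 0 -1" --pt "0 0 0 0 0 0 -1"

```text
time_s: 8.35
ee_pos: [0.573, 0.0247, 0.0782]
orientation: [0.654, 0.569, 0.375, -0.328]
wrist_force: [-0.5, 0.1, 0.0]
gripper_width: 0.938
finger_force: 0.0
```

carry_out --pt "0 0 0 0 0 -8 -1" --pt "0 0 0 0 0 -20 -1" --pt "0 0 0 0 0 -30 -1" --pt "0 0 0 0 0 -35 -1" --pt "0 0 0 0 0 -35 -1" --pt "0 0 0 0 0 -35 -1" --pt "0 0 0 0 0 -35 -1"

```text
time_s: 8.93
ee_pos: [0.549, -0.1467, 0.1792]
orientation: [0.654, 0.569, 0.375, -0.327]
wrist_force: [0.7, -0.1, -0.6]
gripper_width: 1.001
finger_force: 0.0
```

Run:
```python
from h import *
delta([571,60,220],-8,0)
p,d=snap('top','top4');p2,d2=snap('scene','sc4')
P=cloud('top',d);hsv=cv2.cvtColor(p,cv2.COLOR_RGB2HSV)
m=np.zeros((400,640),bool);b=(slice(172,222),slice(290,340));m[b]=((hsv[...,1]<60)&(hsv[...,2]>120)&(P[...,2]>.1))[b]
v,u=np.nonzero(m);Q=P[m]*1000;print(len(Q),np.percentile(Q[:,2],[5,50,95]))
T=np.array([ray('top',a,c,.130)[:2]*1000 for a,c in zip(u,v)],np.float32);print(cv2.minAreaRect(T))
P=cloud('scene',d2)
h2=cv2.cvtColor(p2,cv2.COLOR_RGB2HSV);b=(P[...,0]>.52)&(P[...,0]<.63)&(P[...,1]>-.05)&(P[...,1]<.07)&(P[...,2]>.058)&(h2[...,1]<80)
v,u=np.nonzero(b);Q=P[b]*1000;print(len(Q),u.min(),u.max(),v.min(),v.max())
n=np.array([.139,.990])
for lo in range(58,138,10):
    k=(Q[:,2]>=lo)&(Q[:,2]<lo+10)
    if k.sum()>3: print(lo,k.sum(),np.percentile((Q[k,:2]-[571,11.5])@n,[10,50,90]).round(1))
cv2.imwrite('pics/c4.png',np.hstack([cv2.resize(cv2.imread('pics/sc4.png')[110:260,230:400],None,fx=2.64,fy=2.64),cv2.resize(cv2.imread('pics/top4.png')[150:260,260:360],None,fx=3.4,fy=3.6)]))
```

```text
q [ 1.15  0.75 -0.72  1.48 -0.49  1.49  0.49] t 8.9333 F [ 0.7 -0.1 -0.6] w 1.001 ff 0.0
tcp [ 549.  -146.7  179.2] -> [571.   60.  201.3] turn [ -0.1 -59.7   0. ] shift cur axes [123.9  -6.6 168.2] shift goal axes [207.7  -7.  -22.1]
92 [121.98396894 129.83654273 134.36043289]
((571.4920654296875, 10.877403259277344), (9.1019868850708, 64.33319854736328), 82.19546508789062)
369 303 319 182 209
58 38 [-17.8  -6.3  -0.9]
68 48 [-19.  -14.9  -3.5]
78 54 [-18.   -6.5  -2.2]
88 59 [-15.1  -5.7  -2.4]
98 46 [-6.8 -4.9 -2.3]
108 46 [-6.8 -5.3 -1.3]
118 52 [-6.7 -4.8  0.8]
128 26 [-5.4 -2.   3.3]
```

View pics/c4.png

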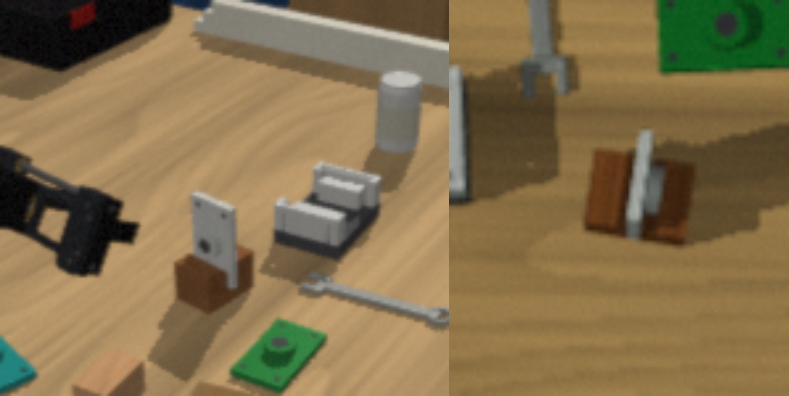

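The plate stands upright in the slot (left crop (212,235), hub toward -y; top crop (645,185)), and its centre matches the slot centre. Now I'll go round to the back side.

carry_out --pt "0 0 0 30 0 -17.5 -1" --pt "0 0 0 30 0 -17.5 -1" --pt "0 -6.7 0 0 0 0 -1" --pt "0 -6.7 0 0 0 0 -1" --pt "0 -6.7 0 0 0 0 -1" --pt "0 -6.7 0 0 0 0 -1" --pt "0 -6.7 0 0 0 0 -1" --pt "0 -6.7 0 0 0 0 -1" --pt "0 -6.7 0 0 0 0 -1" --pt "0 -6.7 0 0 0 0 -1" --pt "0 -6.4 0 0 0 0 -1"

```text
time_s: 9.95
ee_pos: [0.5501, -0.1445, 0.2489]
orientation: [0.754, 0.657, -0.004, 0.004]
wrist_force: [0.1, 0.5, -0.0]
gripper_width: 1.0
finger_force: 0.0
```

Run:
```python
from h import *
delta([587,140,200],-8,0)
p,r=delta([587,122,152],-8,-60)
```

```text
q [ 0.74  0.26 -0.68  1.55  0.18  1.39 -0.09] t 9.95 F [ 0.1  0.5 -0. ] w 1.0 ff 0.0
tcp [ 550.1 -144.5  248.9] -> [587.  140.  181.3] turn [0.1 0.6 0.1] shift cur axes [287.5  -2.5  64.5] shift goal axes [286.8  -3.1  67.6]
q [ 0.74  0.26 -0.68  1.55  0.18  1.39 -0.09] t 9.95 F [ 0.1  0.5 -0. ] w 1.0 ff 0.0
tcp [ 550.1 -144.5  248.9] -> [584.7 106.  142.6] turn [  0.2 -59.4   0.1] shift cur axes [ 2.539e+02 -1.000e-01  1.035e+02] shift goal axes [ 218.4   -0.6 -165.8]
```

carry_out --pt "0 0 0 36.3 0 0 -1" --pt "0 0 0 36.3 0 0 -1" --pt "0 0 0 36.3 0 0 -1" --pt "0 0 0 36.3 0 0 -1" --pt "0 0 0 36.3 0 0 -1" --pt "0 0 0 36.3 0 0 -1" --pt "0 0 0 36.3 0 0 -1" --pt "0 -6.6 0 0 0 0 -1" --pt "0 -6.6 0 0 0 0 -1" --pt "0 -6.6 0 0 0 0 -1" --pt "0 -6.6 0 0 0 0 -1" --pt "0 -6.6 0 0 0 0 -1"

```text
time_s: 10.95
ee_pos: [0.5846, 0.1078, 0.2472]
orientation: [0.722, 0.629, -0.217, 0.19]
wrist_force: [-0.4, 0.1, -1.3]
gripper_width: 0.998
finger_force: 0.0
```

carry_out --pt "0 -6.6 0 0 0 0 -1" --pt "0 -6.6 0 0 0 0 -1" --pt "0 -6.6 0 0 0 0 -1" --pt "0 -6.6 0 0 0 0 -1" --pt "0 0 0 0 0 0 -1"

```text
time_s: 11.37
ee_pos: [0.5834, 0.1087, 0.2415]
orientation: [0.655, 0.576, -0.37, 0.319]
wrist_force: [-0.4, 0.8, -1.6]
gripper_width: 1.004
finger_force: 0.0
```

Run:
```python
from h import *
delta([587,122,152],-8,-60)
delta([571.5,11.2,87],-8,-60)
```

```text
q [-0.42  0.72 -0.36  1.23  0.88  2.05 -0.85] t 11.3667 F [-0.4  0.8 -1.6] w 1.004 ff 0.0
tcp [583.4 108.7 241.5] -> [584.7 106.  142.6] turn [ 0.1 -1.5  0.6] shift cur axes [82.9  2.6 53.9] shift goal axes [84.3  1.8 51.6]
q [-0.42  0.72 -0.36  1.23  0.88  2.05 -0.85] t 11.3667 F [-0.4  0.8 -1.6] w 1.004 ff 0.0
tcp [583.4 108.7 241.5] -> [569.2  -4.8  77.6] turn [ 0.1 -1.5  0.6] shift cur axes [ 79.7   2.5 183.2] shift goal axes [ 84.7   1.8 181. ]
```

carry_out --pt "0 4.2 0.3 0 0 0 -1" --pt "0 4.2 0.3 0 0 0 -1" --pt "0 0 0 18.5 0.6 27.7 -1" --pt "0 0 0 18.5 0.6 27.7 -1" --pt "0 0 0 18.5 0.6 27.7 -1" --pt "0 0 0 0 0 0 -1"

```text
time_s: 11.87
ee_pos: [0.5811, 0.0765, 0.1444]
orientation: [0.687, 0.594, -0.317, 0.273]
wrist_force: [0.1, -0.1, -1.2]
gripper_width: 1.004
finger_force: 0.0
```

Run:
```python
from h import *
delta([571.5,11.2,87],-8,-50)
```

```text
q [-0.3   0.71 -0.4   1.39  0.8   1.81 -0.95] t 11.8667 F [ 0.1 -0.1 -1.2] w 1.004 ff 0.0
tcp [581.1  76.5 144.4] -> [569.5  -3.   75. ] turn [-0.3 -0.5 -0.2] shift cur axes [6.000e-01 1.000e-01 1.062e+02] shift goal axes [  1.5  -0.5 106.2]
```

carry_out --pt "-0.3 -0.5 -0.2 0.3 0 25 -1" --pt "0 0 0 0.3 0 25 -1" --pt "0 0 0 0.3 0 20 -1" --pt "0 0 0 0.3 -0.2 20 -1" --pt "0 0 0 0.3 -0.3 16 -1" --pt "0 0 0 0 0 0 -1"

```text
time_s: 12.37
ee_pos: [0.5715, -0.0018, 0.0798]
orientation: [0.685, 0.594, -0.317, 0.279]
wrist_force: [-0.2, -0.4, -0.0]
gripper_width: 1.001
finger_force: 0.0
```

Run:
```python
from h import *
delta([571.5,11.2,87],-8,-50)
```

```text
q [-0.21  0.7  -0.37  1.56  0.85  1.64 -0.99] t 12.3667 F [-0.2 -0.4 -0. ] w 1.001 ff 0.0
tcp [571.5  -1.8  79.8] -> [569.5  -3.   75. ] turn [ 0.2 -0.1 -0.3] shift cur axes [ 2.7 -1.8  4.1] shift goal axes [ 2.8 -1.8  4.1]
```

carry_out --pt "0 0 -0.3 2.5 -1.5 3 -1" --pt "0 0 0 0 0 0 -1" --pt "0 0 0 0 0 0 -1"

```text
time_s: 12.62
ee_pos: [0.5708, 0.0016, 0.0763]
orientation: [0.683, 0.597, -0.316, 0.278]
wrist_force: [0.3, -0.3, 0.1]
gripper_width: 1.001
finger_force: 0.0
```

Run:
```python
from h import *
delta([571.5,11.2,87],-8,-50)
```

```text
q [-0.21  0.71 -0.38  1.56  0.85  1.63 -0.99] t 12.6167 F [ 0.3 -0.3  0.1] w 1.001 ff 0.0
tcp [570.8   1.6  76.3] -> [569.5  -3.   75. ] turn [ 0.4 -0.2  0.2] shift cur axes [-2.  -0.7  4.5] shift goal axes [-2.  -0.6  4.5]
```

carry_out --pt "0 0 0 -0.8 -0.5 4 -1" --pt "0 0 0 0 0 0 -1" --pt "0 0 0 0 0 0 1" --pt "0 0 0 0 0 0 1" --pt "0 0 0 0 0 0 1" --pt "0 0 0 0 0 0 1" --pt "0 0 0 0 0 0 1" --squeeze 45

```text
time_s: 13.2
ee_pos: [0.5692, -0.0034, 0.0734]
orientation: [0.683, 0.596, -0.317, 0.278]
wrist_force: [0.3, 0.1, -0.4]
gripper_width: 0.73
finger_force: 45.0
```

Run:
```python
from h import *
delta([571.5,11.2,87],-8,-50)
r=goal([0,0,0],-8,-50)[1]; print(r.inv().apply([0,0,100]).round(1))
```

```text
q [-0.21  0.7  -0.37  1.57  0.86  1.63 -0.99] t 13.2 F [ 0.3  0.1 -0.4] w 0.73 ff 45.0
tcp [569.2  -3.4  73.4] -> [569.5  -3.   75. ] turn [ 0.3 -0.1  0.2] shift cur axes [-0.9  0.2 -1.4] shift goal axes [-0.9  0.2 -1.4]
[-76.6   0.  -64.3]
```

carry_out --pt "0 0 0 -7.7 0 -6.4 1" --pt "0 0 0 -7.7 0 -6.4 1" --pt "0 0 0 -23 0 -19.3 1" --pt "0 0 0 -23 0 -19.3 1" --pt "0 0 0 -23 0 -19.3 1" --pt "0 0 0 -15 0 -13 1"

```text
time_s: 13.7
ee_pos: [0.5696, -0.0031, 0.2073]
orientation: [0.683, 0.596, -0.316, 0.279]
wrist_force: [-0.6, -0.5, -1.6]
gripper_width: 0.731
finger_force: 45.0
```

Run:
```python
from h import *
# grip is ~12mm on the -y side of plate centre in the jig
c,s=np.cos(np.radians(4.9)),np.sin(np.radians(4.9)); G=np.array([609+12*s,216.5-12*c]);print(G)
delta([*G,180],4.9,40)
```

```text
[610.02500308 204.54385645]
q [-0.19  0.54 -0.39  1.5   0.82  1.78 -0.83] t 13.7 F [-0.6 -0.5 -1.6] w 0.731 ff 45.0
tcp [569.6  -3.1 207.3] -> [609.  216.5 165.7] turn [ -0.9  89.5 -13.9] shift cur axes [ 175.5    9.5 -143.6] shift goal axes [138.3  58.  170.3]
```

carry_out --pt "-0.07 6.88 -1.07 0 0 0 1" --pt "-0.07 6.88 -1.07 0 0 0 1" --pt "-0.07 6.88 -1.07 0 0 0 1" --pt "-0.07 6.88 -1.07 0 0 0 1" --pt "-0.07 6.88 -1.07 0 0 0 1" --pt "-0.07 6.88 -1.07 0 0 0 1" --pt "-0.07 6.88 -1.07 0 0 0 1" --pt "-0.07 6.88 -1.07 0 0 0 1" --pt "-0.07 6.88 -1.07 0 0 0 1" --pt "-0.07 6.88 -1.07 0 0 0 1" --pt "-0.07 6.88 -1.07 0 0 0 1" --pt "-0.07 6.88 -1.07 0 0 0 1"

```text
time_s: 14.7
ee_pos: [0.5696, -0.0044, 0.205]
orientation: [0.654, 0.7, 0.191, -0.213]
wrist_force: [0.4, -0.1, -2.7]
gripper_width: 0.729
finger_force: 45.0
```

Run:
```python
from h import *
delta([610,204.5,180],4.9,40)
```

```text
q [ 0.66  0.42 -0.53  1.55 -0.36  1.38  0.32] t 14.7 F [ 0.4 -0.1 -2.7] w 0.729 ff 45.0
tcp [569.6  -4.4 205. ] -> [609.  216.5 165.7] turn [-0.   6.8 -1.1] shift cur axes [160.8  55.4 151.6] shift goal axes [140.7  58.1 169.4]
```

carry_out --pt "0 6.8 -1.1 0 0 0 1" --pt "0 0 0 20.1 8.3 24.2 1" --pt "0 0 0 20.1 8.3 24.2 1" --pt "0 0 0 20.1 8.3 24.2 1" --pt "0 0 0 20.1 8.3 24.2 1" --pt "0 0 0 20.1 8.3 24.2 1" --pt "0 0 0 20.1 8.3 24.2 1" --pt "0 0 0 20.1 8.3 24.2 1" --pt "0 0 0 0 0 0 1" --pt "0 0 0 0 0 0 1"

```text
time_s: 15.53
ee_pos: [0.6068, 0.2198, 0.1632]
orientation: [0.634, 0.694, 0.228, -0.253]
wrist_force: [1.1, -0.2, -2.2]
gripper_width: 0.728
finger_force: 45.0
```

Run:
```python
from h import *
delta([610,204.5,180],4.9,40)
p,d=snap('top','top5');p2,d2=snap('scene','sc5')
cv2.imwrite('pics/c5.png',np.hstack([cv2.resize(cv2.imread('pics/sc5.png')[90:230,290:430],None,fx=2.8,fy=2.8),cv2.resize(cv2.imread('pics/top5.png')[130:240,180:290],None,fx=3.56,fy=3.56)]))
P=cloud('top',d);hsv=cv2.cvtColor(p,cv2.COLOR_RGB2HSV)
m=np.zeros((400,640),bool);b=(slice(140,230),slice(180,275));m[b]=((hsv[...,1]<60)&(hsv[...,2]>90)&(P[...,2]>.15)&(P[...,2]<.21))[b]
n,l,st,_=cv2.connectedComponentsWithStats(m.astype(np.uint8));k=1+st[1:,4].argmax();m=l==k
v,u=np.nonzero(m);Q=P[m]*1000;print(st[k],np.percentile(Q[:,2],[5,50,95]))
A=np.c_[Q[:,0]-610,Q[:,1]-216,np.ones(len(Q))];c=np.linalg.lstsq(A,Q[:,2],rcond=None)[0];print('plane dz/dx,dz/dy deg',np.degrees(c[:2]),c[2])
T=np.array([ray('top',a,e,c[2]/1000)[:2]*1000 for a,e in zip(u,v)],np.float32);r=cv2.minAreaRect(T);print(r,cv2.boxPoints(r))
```

```text
q [ 0.41  0.53 -0.63  1.58 -0.44  1.12  0.14] t 15.5333 F [ 1.1 -0.2 -2.2] w 0.728 ff 45.0
tcp [606.8 219.8 163.2] -> [609.  216.5 165.7] turn [-0.4  0.2  0.1] shift cur axes [-1.1  1.8 -4.2] shift goal axes [-1.1  1.9 -4.2]
[207 165  30  29 734] [179.08788    183.1604215  186.56775019]
plane dz/dx,dz/dy deg [-0.04728677 -0.04283958] 183.04357527844954
((605.4192504882812, 237.19091796875), (65.21532440185547, 70.17527770996094), 5.3052449226379395) [[569.70703 269.11328]
 [576.19556 199.23863]
 [641.1315  205.26855]
 [634.64294 275.1432 ]]
```

View pics/c5.png

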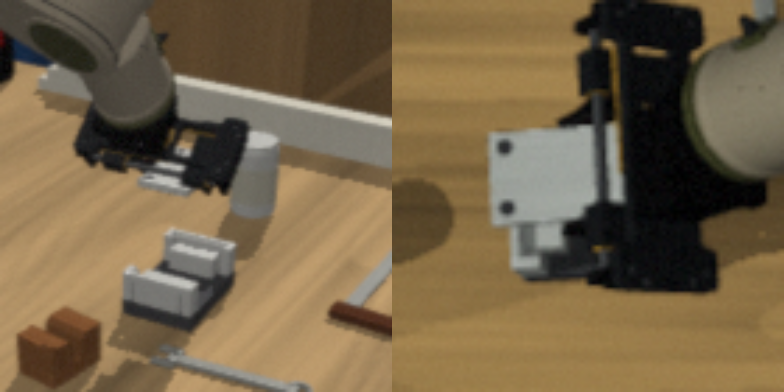

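Left crop: plate back-up in the fingers at (165,180), above the jig (180,270). Top crop: the plate's back with its screw holes is level, yaw 5.3°, about 1 mm off the jig centre. Lowering now.

Run:
```python
from h import *
r=goal([0,0,0],4.9,40)[1]
for w in [(1.2,-.5,0),(0,0,-100),(1,0,0),(0,1,0)]: print(r.inv().apply(w).round(2))
```

```text
[-0.46  1.15 -0.39]
[-64.28   0.    76.6 ]
[-0.07  1.   -0.05]
[0.76 0.09 0.64]
```

carry_out --pt "-0.2 0.1 0 -0.2 1.2 -0.4 1" --pt "0 0 0 -16 0 19.2 1" --pt "0 0 0 -16 0 19.2 1" --pt "0 0 0 -16 0 19.2 1" --pt "0 0 0 -9.6 0 11.5 1" --pt "0 0 0 -3.2 0 3.8 1" --pt "0 0 0 0 0 0 1" --pt "0 0 0 0 0 0 1"

```text
time_s: 16.3
ee_pos: [0.6099, 0.217, 0.0695]
orientation: [0.636, 0.692, 0.231, -0.252]
wrist_force: [0.2, 0.2, -0.9]
gripper_width: 0.731
finger_force: 45.0
```

```bash
cat > pl.py <<'E'
from h import *
import sys
def plate(name,zlo,zhi):
    p,d=snap('top',name);P=cloud('top',d);hsv=cv2.cvtColor(p,cv2.COLOR_RGB2HSV)
    m=np.zeros((400,640),bool);b=(slice(140,230),slice(180,275));m[b]=((hsv[...,1]<60)&(hsv[...,2]>90)&(P[...,2]>zlo)&(P[...,2]<zhi))[b]
    n,l,st,_=cv2.connectedComponentsWithStats(m.astype(np.uint8));k=1+st[1:,4].argmax();m=l==k
    v,u=np.nonzero(m);Q=P[m]*1000
    A=np.c_[Q[:,0]-610,Q[:,1]-216,np.ones(len(Q))];c=np.linalg.lstsq(A,Q[:,2],rcond=None)[0];print(st[k],'tilt deg',np.degrees(c[:2]).round(2),'z',c[2].round(1))
    T=np.array([ray('top',a,e,c[2]/1000)[:2]*1000 for a,e in zip(u,v)],np.float32);r=cv2.minAreaRect(T);print(r,cv2.boxPoints(r).round(1).tolist())
E
python3 - <<'E'
from pl import *
delta([610,204.5,77],4.9,40)
plate('top6',.07,.1)
E
```

```text
q [ 0.4   0.65 -0.61  1.64 -0.42  0.98  0.22] t 16.3 F [ 0.2  0.2 -0.9] w 0.731 ff 45.0
tcp [609.9 217.   69.5] -> [609.  216.5  62.7] turn [ 0.1  0.1 -0.1] shift cur axes [-4.7 -1.   4.9] shift goal axes [-4.7 -1.   4.9]
[215 172  29  26 650] tilt deg [-0.71 -0.48] z 89.6
((609.45947265625, 234.7207489013672), (64.78474426269531, 72.17616271972656), 4.363623142242432) [[574.4000244140625, 268.20001220703125], [579.9000244140625, 196.3000030517578], [644.5, 201.1999969482422], [639.0, 273.20001220703125]]
```

carry_out --pt "0 0 0 -5.5 0 6.5 1" --pt "0 0 0 -4.5 0 5.5 1" --pt "0 0 0 0 0 0 1" --pt "0 0 0 0 0 0 1"

```text
time_s: 16.68
ee_pos: [0.6088, 0.2172, 0.0522]
orientation: [0.636, 0.692, 0.23, -0.252]
wrist_force: [-0.0, 0.1, -1.7]
gripper_width: 0.726
finger_force: 45.0
```

Run:
```python
from pl import *
for i in range(3):
    delta([610,204.5,60],4.9,40); plate('top7',.062,.09)
a=cv2.resize(cv2.imread('pics/top7.png')[155:225,200:280],None,fx=6,fy=6)
p,d=snap('scene','sc7');b=cv2.resize(cv2.imread('pics/sc7.png')[150:220,320:400],None,fx=4,fy=6)
cv2.imwrite('pics/c7.png',np.hstack([a,b]))
```

```text
q [ 0.4   0.67 -0.6   1.64 -0.42  0.95  0.24] t 16.6833 F [-0.   0.1 -1.7] w 0.726 ff 45.0
tcp [608.8 217.2  52.2] -> [609.  216.5  45.7] turn [-0.1  0.1 -0.1] shift cur axes [-4.8  0.1  4.6] shift goal axes [-4.8  0.1  4.6]
[215 171  30  29 652] tilt deg [-0.94 -0.65] z 72.3
((613.9218139648438, 236.5589599609375), (75.84654235839844, 74.89701843261719), 4.7312140464782715) [[573.0, 270.79998779296875], [579.2000122070312, 196.10000610351562], [654.7999877929688, 202.39999389648438], [648.5999755859375, 277.0]]
q [ 0.4   0.67 -0.6   1.64 -0.42  0.95  0.24] t 16.7333 F [ 0.1  1.2 -1.8] w 0.725 ff 45.0
tcp [609.1 217.3  52.6] -> [609.  216.5  45.7] turn [-0.   0.1 -0.1] shift cur axes [-5.1 -0.1  4.8] shift goal axes [-5.1 -0.2  4.8]
[215 171  30  29 653] tilt deg [-0.22 -0.86] z 72.6
((613.8593139648438, 236.5578155517578), (75.82847595214844, 74.77244567871094), 4.731251239776611) [[573.0, 270.70001220703125], [579.2000122070312, 196.1999969482422], [654.7000122070312, 202.39999389648438], [648.5999755859375, 276.8999938964844]]
q [ 0.4   0.67 -0.6   1.64 -0.42  0.95  0.24] t 16.7833 F [-0.7 -0.1 -1.7] w 0.728 ff 45.0
tcp [609.2 217.4  52.9] -> [609.  216.5  45.7] turn [-0.   0.1 -0.1] shift cur axes [-5.3 -0.3  5. ] shift goal axes [-5.3 -0.3  5. ]
[217 174  28  26 642] tilt deg [ 0.2  -0.51] z 72.9
((608.3006591796875, 234.15846252441406), (65.6886978149414, 70.69345092773438), 2.9527997970581055) [[573.7000122070312, 267.79998779296875], [577.2999877929688, 197.1999969482422], [642.9000244140625, 200.60000610351562], [639.2999877929688, 271.20001220703125]]
```

View pics/c7.png

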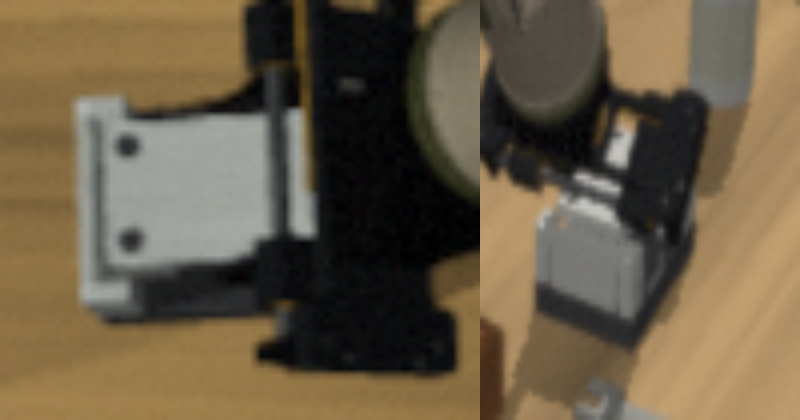

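Top crop: the plate's back (100–310, 118–265) is above the recess and looks slightly far toward +x of the end wall (78–130, 97–308). I'll check the edges at sub-pixel level.

Run:
```python
from h import *
g0=cv2.cvtColor(np.load('top0.npz')['p'],cv2.COLOR_RGB2GRAY).astype(int);g7=cv2.cvtColor(np.load('top7.npz')['p'],cv2.COLOR_RGB2GRAY).astype(int)
print('cols v=166..211'); 
for u in(214,215,217,218): print('g0',u,g0[166:212,u].tolist())
for u in(260,262): print('g0',u,g0[164:212,u].tolist())
for u in(215,221,226,232,238): print('g7',u,g7[166:212,u].tolist())
print('rows u=208..272')
for v in(183,190): print('g0',v,g0[v,208:272].tolist())
for v in(183,190): print('g7',v,g7[v,208:246].tolist())
```

```text
cols v=166..211
g0 214 [103, 100, 99, 101, 103, 136, 158, 160, 140, 128, 128, 135, 138, 143, 137, 138, 141, 138, 137, 137, 136, 142, 146, 145, 149, 148, 146, 144, 145, 144, 144, 144, 144, 147, 143, 144, 152, 157, 151, 117, 93, 103, 105, 106, 106, 100]
g0 215 [106, 102, 101, 102, 105, 135, 147, 146, 117, 96, 98, 105, 108, 109, 108, 110, 110, 110, 105, 105, 106, 114, 116, 115, 119, 119, 117, 117, 118, 116, 115, 116, 120, 123, 121, 122, 142, 149, 152, 109, 78, 96, 103, 105, 101, 103]
g0 217 [106, 97, 100, 102, 109, 134, 148, 144, 142, 114, 81, 80, 85, 85, 85, 83, 84, 86, 91, 91, 87, 83, 85, 85, 80, 79, 82, 85, 84, 87, 82, 87, 84, 78, 76, 84, 129, 147, 148, 109, 76, 64, 66, 93, 106, 103]
g0 218 [106, 98, 105, 104, 109, 134, 147, 140, 137, 121, 83, 79, 89, 93, 95, 95, 94, 97, 94, 96, 95, 97, 91, 93, 90, 87, 92, 88, 89, 88, 90, 88, 89, 81, 73, 88, 131, 148, 148, 107, 74, 58, 35, 82, 105, 100]
g0 260 [116, 115, 104, 101, 125, 144, 153, 149, 143, 144, 142, 151, 153, 152, 152, 152, 151, 152, 155, 152, 147, 152, 152, 149, 153, 151, 147, 150, 148, 147, 148, 149, 150, 130, 110, 116, 140, 148, 12
[... 1705 characters left out ...]
, 60, 64, 59, 62]
g0 190 [98, 98, 94, 97, 104, 128, 149, 119, 79, 80, 90, 93, 115, 142, 152, 150, 147, 147, 145, 114, 67, 40, 25, 27, 25, 26, 23, 23, 26, 30, 26, 26, 22, 34, 41, 44, 44, 47, 41, 43, 42, 44, 112, 148, 148, 148, 147, 147, 149, 147, 146, 149, 147, 150, 150, 126, 77, 45, 51, 68, 64, 66, 66, 67]
g7 183 [107, 107, 108, 111, 126, 146, 155, 121, 80, 121, 157, 161, 160, 160, 160, 159, 159, 159, 160, 162, 160, 161, 160, 160, 161, 161, 163, 161, 161, 164, 160, 165, 163, 163, 162, 165, 137, 90]
g7 190 [105, 104, 107, 106, 112, 143, 161, 126, 88, 127, 152, 155, 161, 158, 158, 159, 161, 158, 159, 162, 159, 159, 162, 160, 161, 160, 162, 163, 161, 162, 163, 164, 165, 163, 163, 165, 147, 102]
```

Run:
```python
from h import *
r=lambda u,v,z:(ray('top',u,v,z)*1000)[:2].round(1)
print('jig x edges@215',r(215,170.6,.06),r(215,205,.06),'@262',r(262,167.6,.06),r(262,202.4,.06))
print('jig y edges@183',r(212,183,.06),r(263.2,183,.06),'@190',r(212.6,190,.06),r(263.4,190,.06))
print('plate x@232',r(232,174,.0727),r(232,198.1,.0727),'@238',r(238,173.6,.0727),r(238,198,.0727),'@226',r(226,174.6,.0727))
print('plate y+ end',r(217,183,.0727),r(217,190,.0727))
R_=goal([0,0,0],4.9,40)[1].inv()
print(R_.apply([-1,0,0]),R_.apply([0,1,0]),R_.apply([0,0,-1]))
```

```text
jig x edges@215 [652.4 279.6] [560.  274.8] @262 [663. 155.] [569.3 151.6]
jig y edges@183 [618.7 285.8] [621.3 150.3] @190 [599.9 283.2] [602.5 149.1]
plate x@232 [641.4 231.8] [577.2 228.8] @238 [642.7 216.1] [577.7 213.2] @226 [639.4 247.5]
plate y+ end [616.5 270. ] [597.9 269.1]
[ 0.06543316 -0.9963453   0.05490494] [0.76324478 0.08541692 0.64043841] [-0.64278761  0.          0.76604444]
```

carry_out --pt "0 0 0 2 0.9 1.7 1" --pt "0 0 0 0 0 0 1" --pt "0 0 0 -1.3 0 1.5 1" --pt "0 0 0 -1.3 0 1.5 1" --pt "0 0 0 -1.3 0 1.5 1" --pt "0 0 0 0 0 0 1"

```text
time_s: 17.38
ee_pos: [0.6096, 0.2196, 0.0461]
orientation: [0.636, 0.692, 0.23, -0.252]
wrist_force: [-0.5, 0.7, -1.4]
gripper_width: 0.726
finger_force: 45.0
```

carry_out --pt "0 0 0 -1 0 1.2 1" --pt "0 0 0 -0.6 0 0.8 1" --pt "0 0 0 0 0 0 1"

```text
time_s: 17.63
ee_pos: [0.6097, 0.2198, 0.0439]
orientation: [0.636, 0.692, 0.23, -0.252]
wrist_force: [-0.2, -0.3, -2.2]
gripper_width: 0.724
finger_force: 45.0
```

carry_out --pt "0 0 0 -0.6 0 0.8 1" --pt "0 0 0 -0.6 0 0.8 1" --pt "0 0 0 -0.6 0 0.8 1" --pt "0 0 0 0 0 0 1"

```text
time_s: 17.97
ee_pos: [0.6097, 0.22, 0.0409]
orientation: [0.636, 0.692, 0.23, -0.252]
wrist_force: [0.4, -0.0, -1.4]
gripper_width: 0.729
finger_force: 45.0
```

carry_out --pt "0 0 0 -0.6 0 0.8 1" --pt "0 0 0 0 0 0 1"

```text
time_s: 18.13
ee_pos: [0.6098, 0.2201, 0.0407]
orientation: [0.636, 0.692, 0.231, -0.252]
wrist_force: [-3.6, -3.0, 3.9]
gripper_width: 0.728
finger_force: 45.0
```

carry_out --pt "0 0 0 0 0 0 0" --pt "0 0 0 0 0 0 -1" --pt "0 0 0 0 0 0 -1" --pt "0 0 0 0 0 0 -1" --pt "0 0 0 0 0 0 -1"

```text
time_s: 18.55
ee_pos: [0.6098, 0.2202, 0.0401]
orientation: [0.636, 0.692, 0.231, -0.252]
wrist_force: [-0.0, 0.4, -0.2]
gripper_width: 0.941
finger_force: 0.0
```

carry_out --pt "0 0 0 0 0 -8 -1" --pt "0 0 0 0 0 -20 -1" --pt "0 0 0 0 0 -30 -1" --pt "0 0 0 0 0 -35 -1" --pt "0 0 0 0 0 -35 -1" --pt "0 0 0 0 0 -35 -1" --pt "0 0 0 0 0 -35 -1"

```text
time_s: 19.13
ee_pos: [0.6205, 0.092, 0.1939]
orientation: [0.636, 0.692, 0.23, -0.252]
wrist_force: [1.3, -0.2, 0.1]
gripper_width: 0.999
finger_force: 0.0
```

Run:
```python
from pl import *
delta([611,217,110+18.7],4.6,0)
plate('top8',.053,.08)
p,d=snap('scene','sc8')
a=cv2.resize(cv2.imread('pics/top8.png')[155:225,200:280],None,fx=6,fy=6)
b=cv2.resize(cv2.imread('pics/sc8.png')[150:220,320:400],None,fx=4,fy=6)
cv2.imwrite('pics/c8.png',np.hstack([a,b]))
```

```text
q [ 0.56  0.54 -0.58  1.48 -0.42  1.31  0.25] t 19.1333 F [ 1.3 -0.2  0.1] w 0.999 ff 0.0
tcp [620.5  92.  193.9] -> [611. 217. 110.] turn [ -0.1 -39.9   0.2] shift cur axes [ 42.4   1.1 144.8] shift goal axes [125.4   0.5  83.9]
[ 212  168   53   38 1296] tilt deg [ 0.08 -0.2 ] z 60.3
((610.6356201171875, 216.97793579101562), (91.97589111328125, 134.10015869140625), 4.774057388305664) [[559.2000122070312, 280.0], [570.4000244140625, 146.3000030517578], [662.0, 154.0], [650.9000244140625, 287.6000061035156]]
```

View pics/c8.png

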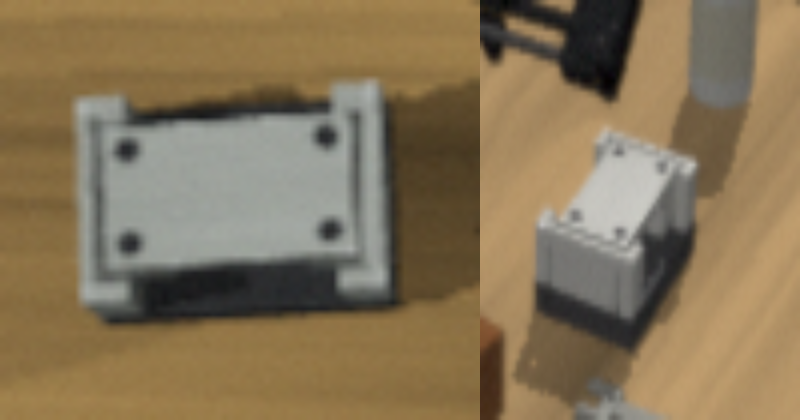

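The plate sits flush in the recess in both crops (back at about 60.3 mm, level, four holes up). Now I'll press with the fingers shut.

carry_out --pt "0 -6.7 0 0 0 0 1" --pt "0 -6.7 0 0 0 0 1" --pt "0 -6.7 0 0 0 0 1" --pt "0 -6.7 0 0 0 0 1" --pt "0 -6.7 0 0 0 0 1" --pt "0 -6.4 0 0 0 0 1" --pt "0 0 0 31.4 0 20 1" --pt "0 0 0 31.4 0 20 1" --pt "0 0 0 31.4 0 20 1" --pt "0 0 0 31.4 0 24 1" --pt "0 0 0 0 0 0 1" --pt "0 0 0 0 0 0 1"

```text
time_s: 20.23
ee_pos: [0.6077, 0.2214, 0.106]
orientation: [0.675, 0.738, -0.002, -0.002]
wrist_force: [0.7, -0.3, -0.0]
gripper_width: 0.169
finger_force: 0.0
```

Run:
```python
from h import *
delta([611,217,61+18.7],4.6,0)
```

```text
q [-0.06  0.51 -0.48  1.51  0.24  1.19 -0.49] t 20.2333 F [ 0.7 -0.3 -0. ] w 0.169 ff 0.0
tcp [607.7 221.4 106. ] -> [611. 217.  61.] turn [-0.3 -0.1  0.5] shift cur axes [-4.7  3.2 45. ] shift goal axes [-4.6  3.  45. ]
```

carry_out --pt "0 0 0 -4 2.5 20 1" --pt "0 0 0 0 0 12 1" --pt "0 0 0 0 0 7 1" --pt "0 0 0 0 0 2 1" --pt "0 0 0 0 0 0 1"

```text
time_s: 20.65
ee_pos: [0.6126, 0.2144, 0.0668]
orientation: [0.677, 0.736, -0.001, -0.001]
wrist_force: [0.2, 0.4, -0.2]
gripper_width: 0.006
finger_force: 0.0
```

carry_out --pt "0 0 0 0 0 1 1" --pt "0 0 0 0 0 1 1" --pt "0 0 0 0 0 1 1" --pt "0 0 0 0 0 0 1"

```text
time_s: 20.98
ee_pos: [0.6129, 0.215, 0.0643]
orientation: [0.677, 0.736, -0.0, -0.001]
wrist_force: [0.6, 0.4, 0.6]
gripper_width: 0.008
finger_force: 0.0
```

carry_out --pt "0 0 0 0 0 1 1" --pt "0 0 0 0 0 1 1" --pt "0 0 0 0 0 1 1" --pt "0 0 0 0 0 1 1" --pt "0 0 0 0 0 0 1"

```text
time_s: 21.4
ee_pos: [0.6128, 0.2149, 0.0606]
orientation: [0.677, 0.736, -0.0, -0.001]
wrist_force: [-2.8, -0.5, 4.9]
gripper_width: 0.004
finger_force: 2.7
```

carry_out --pt "0 0 0 0 0 1 1" --pt "0 0 0 0 0 0 1" --pt "0 0 0 0 0 0 1"

```text
time_s: 21.65
ee_pos: [0.6128, 0.2149, 0.0605]
orientation: [0.677, 0.736, -0.0, -0.0]
wrist_force: [-5.1, -2.4, 11.8]
gripper_width: 0.005
finger_force: 6.4
```

carry_out --pt "0 0 0 0 0 1 1" --pt "0 0 0 0 0 0 1" --pt "0 0 0 0 0 -3 1" --pt "0 0 0 0 0 -10 1" --pt "0 0 0 0 0 -30 1" --pt "0 0 0 0 0 -35 1" --pt "0 0 0 0 0 -35 1" --pt "0 0 0 -35 0 0 1" --pt "0 0 0 -35 0 0 1" --pt "0 0 0 -35 0 0 1" --pt "0 0 0 -35 0 0 1" --pt "0 0 0 0 0 0 1"

```text
time_s: 22.65
ee_pos: [0.626, 0.0656, 0.1712]
orientation: [0.68, 0.733, -0.002, 0.001]
wrist_force: [0.0, -1.4, 0.7]
gripper_width: 0.006
finger_force: 0.0
```

Run:
```python
from pl import *
plate('top9',.053,.08)
p,d=np.load('top9.npz')['p'],np.load('top9.npz')['d'];P=cloud('top',d)[172:200,222:252].reshape(-1,3)*1000
A=np.c_[P[:,0]-611,P[:,1]-217,np.ones(len(P))];c=np.linalg.lstsq(A,P[:,2],rcond=None)[0];print(np.degrees(c[:2]),c[2])
g=cv2.cvtColor(p,cv2.COLOR_RGB2GRAY).astype(int);print(g[183,208:222].tolist(),g[183,252:268].tolist(),g[168:204,232].tolist())
```

```text
[ 213  168   51   38 1276] tilt deg [-0.29 -0.15] z 60.3
((610.6080932617188, 216.9734344482422), (92.03158569335938, 133.88194274902344), 4.774054527282715) [[559.2000122070312, 279.8999938964844], [570.2999877929688, 146.39999389648438], [662.0, 154.10000610351562], [650.9000244140625, 287.5]]
 ** On entry to DLASCL parameter number  4 had an illegal value
 ** On entry to DLASCL parameter number  4 had an illegal valueTraceback (most recent call last):
  File "<stdin>", line 4, in <module>
    x, resids, rank, s = _umath_linalg.lstsq(a, b, rcond,
                         ~~~~~~~~~~~~~~~~~~~^^^^^^^^^^^^^
                                             signature=signature)
                                             ^^^^^^^^^^^^^^^^^^^^
    raise LinAlgError("SVD did not converge in Linear Least Squares")
numpy.linalg.LinAlgError: SVD did not converge in Linear Least Squares
```

The back measures level and flush (60.3 mm), the press registered, and the arm is clear, so I'm handing in.

```bash
python3 -c "
from rig import hand_in
print(hand_in())"
```

```text
the job is handed in; nothing more can be done
None
```

The plate is turned over and lying hub down in the jig, pressed with about 12 N; its back measured level at 60.3 mm. I handed the job in at about 23 s with the arm clear of everything, and the interface returned no verdict.

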